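# Back a jammed blister card out of the deblister

## Robot

A 6-joint arm with a two-finger parallel gripper is mounted at the origin on the work surface. World frame = base frame: x ahead of the robot, y to its left, z up, the work surface at z = 0. Lengths are in m, angles in degrees, forces in N, time in s.
With the tool pointing down it reaches from about 0.375 to 0.975 m from the base axis. Payload 3.8 kg.
Tool frame: the origin (TCP) lies midway between the tips of the shut fingers; the grasp point (between the pads) lies robot.grasp_offset behind it (robot.grasp_offset is the distance from the TCP to the grasp point, in m); z points along the fingers, y is the line along which they close (so a half turn about z gives the same grasp; the last joint's range is limited). The gripper opens to 85 mm and grips with 20 to 120 N. Pads are 22 mm wide; open, the fingers measure 114 mm over their backs; the gripper's body (76 mm by 85 mm) begins 54 mm behind the grasp point. The pads swing forward as they close: fully open they stand 13 mm farther back than shut.
Start: joints at [-69.551, 15.12, 91.902, -0, 72.978, -2.114], TCP at [0.259, -0.623, 0.231] pointing down, gripper open.
Joint ranges: [-150.88, 150.88], [-54.13, 125.18], [17.81, 147.31], [-75.09, 255.09], [0, 152.58], [-146.25, 146.25]. Speed limits (degrees/s): [147.25, 147.25, 180, 180, 180, 180].

## Interface

Orientations are given as [roll, pitch, yaw] about the fixed x, y, z axes, in that order (R = Rz(yaw) Ry(pitch) Rx(roll)).
In Python, from plant import robot gives the robot as it stands.
- The arm moves only by the tool apply_moves, never from a script. Its argument "plan" is text: rows parted by semicolons, each of 7 numbers parted by spaces: the opening, from 0 (shut) to 1 (fully open), then the shift along the tool's x, y, z in cm, then the turn, a rotation vector about the tool's x, y, z in degrees. A call has 1 to 20 rows; each row is the pose to reach, as a shift and turn from the pose commanded when the call began, along the tool's axes at that moment; what a row does not reach only later rows make up. A row lasts 1/8 s, in which the tool goes at most 62.5 mm and 10.7 degrees, less where a joint would pass 70% of its speed; a pose out of reach is approached as far as the arm can. A call with a gripper value outside its range is refused whole. The fingers move at their own pace and stop on an object; "grip_force" is the grip in N (left out, the last holds). Time passes only in rows, so rows that repeat a pose let the fingers close. It gives the time, the measured TCP pose, the force, the opening and the grip force at its end, in the units of the state.
- robot.get_obs(): the state, without advancing time (a new reading comes with each control period).
- robot.snapshot(name): name is "scene" or "top"; returns the picture (480x640x3 uint8, blue, green, red); there is no depth.
- robot.camera_info(name): a dict with "fx", "fy", "cx", "cy" (pixels), "camera_from_world" (4x4, takes a point from world to camera coordinates). Camera axes: x right, y down, z forward; pixel columns grow to the right and rows downward; lengths in m; the calibration is good to about 2 mm. A picture is of the moment at which its call begins. camera_info takes no time and is no camera call.
- robot.close_job(): hands the job in; it is judged then, once.
The state is a dict: "time": time; "q": joint angles; "joint_vel": joint speeds; "joint_torque": joint torques, N m; "tcp_pos": TCP position; "tcp_rot": TCP orientation; "contact_force": force on the tool from outside, world axes, zero at the start; "moment": the same for the moment, N m; "width": finger opening in m; "grip_force": force on a finger pad.
Only numpy, scipy, OpenCV 4.12 (cv2) and the standard library are available. Lean on these libraries where they do the work, as an engineer would, in place of code of your own. Each camera call takes 0.05 s, during which the arm holds its last target. There are 200 camera calls.

## Task

A blister card has jammed in the hand-cranked deblister. Lift the red pawl off its toothed wheel and throw it right back onto its stop, crank the drum backwards until the card is out of the drum's grip, then drop the pawl onto the wheel again and, with the crank, ease the drum back until a tooth comes firmly up against the pawl and is held, pressing the handle with a light hand, about 12 to 15 N and no more. Let go, leaving the pawl fully home, the card backed out and the other things on the counter where they are.

Things in the scene. Friction and masses are not known exactly. Their poses are not given: they have to be found in the camera images.
- deblister: Hand-cranked deblister (presses tablets out of blister cards), fixed to the counter: white body 200 (x) x 134 (y) mm, bed 110 mm high, side plates 219 mm high at the rear, steel infeed chute at x -203 to -98 mm. Origin: centre of its underside. x points from the chute to the rear, y to its left, z up. Crank on its -y side, ratchet wheel and pawl on its +y side.
- drum_axis (a point): Middle of the drum's axis, 150 mm over the table; the axis lies along the machine's y. Black rubber drum, 70 mm across, 108 mm long. The steel ratchet wheel on the same shaft (94 mm across its 12 saw teeth) stands at y +70 to +82 mm.
- crank_grip (a point): Point to grip on the crank: on the axis of the black free-spinning handle sleeve (24 mm diameter, 80 mm long, along the machine's y from -86 to -166 mm; this point at -135 mm), 65 mm from the drum axis. Crank, drum and ratchet wheel turn as one. The crank arm lies at y -75 to -84 mm.
- drum (a joint): Angle of drum, crank and wheel, rad; grows as turned BACK (about the machine's +y): handle from the front over the top to the rear. At 0 the handle is in front, 0.10 rad above level. Starts 0.06 to 0.50; travel -0.3 to 3.3. Drags with 0.25 N m (4 N at the handle), stays where left. The engaged pawl blocks turning back every 0.5236 (30 degrees), within 0.10 of its multiples (see pawl_arm).
- pawl (a joint): Angle of the pawl, rad, a turn about the machine's +y lifts it. 0 = fully home at the root of a tooth, the tooth's face against it; up to 0.13 while it rides on a tooth's back; above 0.16 clear of the wheel. Past about 1.8 it falls over to the rear by its weight onto its stop at 2.36; short of that it falls back to the wheel. Starts between 0 and 0.13.
- pawl_pivot (a point): On the pawl's hinge axis (along the machine's y), at the y of its pin (+104 mm), 62 mm behind and 56 mm above the drum axis.
- pawl_pin (a point): Middle of the black lifting pin, 14 mm diameter, 42 mm long along the machine's y (+81 to +123 mm), sticking out sideways from the red pawl, free space round and below it. It lies 50 mm from the pawl's hinge axis (x -50, z -4 mm from it with the pawl at 0) and swings with the pawl. Pawl and pin weigh 110 g.
- ratchet: The toothed steel wheel, turning with the drum; origin at its centre.
- pawl_arm: The red pawl's bar with its steel nose insert; origin on the hinge axis. The rounded nose (3 mm radius), 64 mm from the hinge, meets the teeth 42 mm from the drum axis: 12 N on the crank handle, less the drag, loads it with about 13 N. The insert is reground and reset in service: its reach differs by up to 4 mm either way, so where a tooth meets it is not known exactly and must be felt.
- card_end (a point): Inner (leading) end of the jammed silver blister card, 110 x 52 x 7 mm, with pink tablets, its outer end showing in front of the drum and coming out along the chute. It moves with the drum, along the machine's x only: x in the machine's frame = 51.5 mm - 35 mm x drum angle. It is out of the drum's grip once this end is in front of the drum axis (x below 0).
- amber_bottle: amber tablet jar with white lid, 48 mm across, 85 mm tall, standing near the crank; bystander, origin at the centre of its underside
- red_carton: small red medicine carton 95 x 55 x 24 mm lying on the table on the ratchet side; bystander, origin at the centre of its underside
- blue_carton: blue medicine carton 120 x 60 x 45 mm lying on the table; bystander, origin at the centre of its underside
- spare_card: spare blister card 95 x 50 x 8 mm lying on the table; bystander, origin at the centre of its underside
- white_tub: white tub with blue lid, 68 mm across, 75 mm tall; bystander, origin at the centre of its underside
- stapler: red and black stapler 135 x 32 x 52 mm; bystander, origin at the centre of its underside
- pen_cup: blue plastic cup, 72 mm across, 95 mm tall; bystander, origin at the centre of its underside

How it is judged:
By the outcome, as a careful person would: the job done as asked, in the order asked, and still so for the second after the job is handed in, with the robot touching nothing.
It also fails if it takes over 72 s, if anything falls off the work surface, if the arm or the gripper's body presses on something with over 40 N, if the wrist force passes 120 N, or if a joint passes its speed limit or range.

## Working session

There is one attempt and no reset: what is moved stays moved. The work goes in short steps, Python scripts to look and compute and a tool call to move; the robot and the scene stay as the last step left them, time stands still between calls to the robot, and variables do not carry over. Pictures are saved under pics/ and viewed, at most 10 in all, crops included, and the job is handed in when it is done.

Besides the shell and the picture viewer there is one more tool, called after "Request:" by a JSON object that holds its "name" and its "arguments". apply_moves: Moves the arm, as the interface text tells. Its arguments: {"type":"object","properties":{"plan":{"type":"string"},"grip_force":{"type":"number"}},"required":["plan"]}

```bash
ls; mkdir -p pics; python3 - <<'E'
from plant import robot
import cv2
for n in("scene","top"):
    cv2.imwrite(f"pics/{n}0.png",robot.snapshot(n)); print(n,robot.camera_info(n))
print(robot.get_obs(),robot.grasp_offset)
E
```

```text
pics
scene {'fx': 516.428781350983, 'fy': 516.428781350983, 'cx': 320.84617812916446, 'cy': 241.56487882391016, 'camera_from_world': array([[-0.316423  ,  0.94849415, -0.01534039,  0.15692485],
       [ 0.56659304,  0.17599932, -0.80498234, -0.15867979],
       [-0.76082115, -0.26340669, -0.59310041,  1.76391138],
       [ 0.        ,  0.        ,  0.        ,  1.        ]])}
top {'fx': 570.1920191744687, 'fy': 570.1920191744687, 'cx': 317.31787262815453, 'cy': 237.03503981457038, 'camera_from_world': array([[ 0.01631541, -0.99964631,  0.02100169, -0.02123542],
       [-0.98869028, -0.01926127, -0.1487297 ,  0.47248457],
       [ 0.14908162, -0.01833758, -0.98865485,  1.17711497],
       [ 0.        ,  0.        ,  0.        ,  1.        ]])}
{'time': 0.1, 'q': array([-6.95535931e+01,  1.51668354e+01,  9.19717778e+01, -1.20189168e-04,
        7.29793563e+01, -2.11583901e+00]), 'joint_vel': array([-0.09023572, -0.10138589, -0.20036782,  0.0370747 ,  0.04869738,
        0.02641222]), 'joint_torque': array([ 4.43817598e-04, -5.16708255e+01, -3.68589842e+01, -6.77402249e-05,
        6.25309534e-03,  3.17008823e-05]), 'tcp_pos': array([ 0.25873929, -0.62273084,  0.23007867]), 'tcp_rot': array([-1.79882107e+02, -4.24064932e-03,  2.25622769e+01]), 'contact_force': array([0.3634039 , 0.73233089, 0.83177255]), 'moment': array([-0.00623931, -0.0211104 ,  0.01762064]), 'grip_force': 0.0, 'width': 0.08557362546065737} 0.0187
```

View pics/scene0.png

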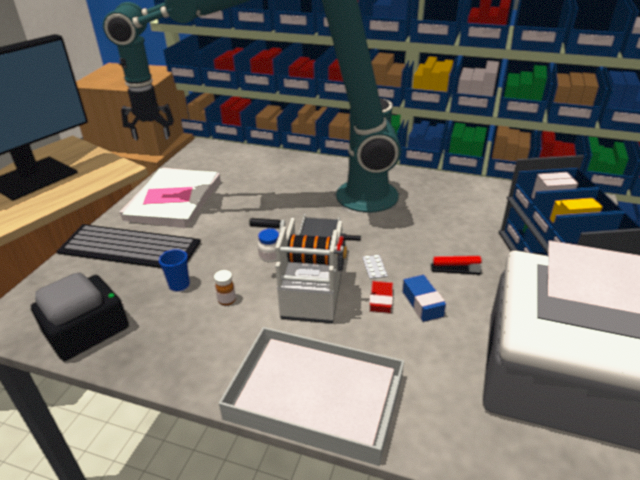

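View pics/top0.png

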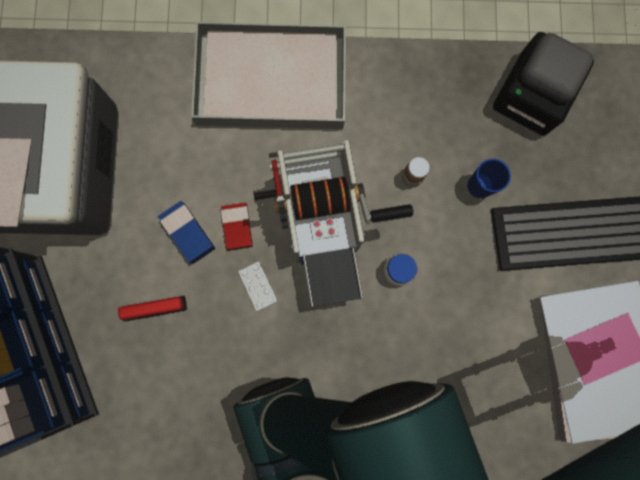

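The machine's chute faces the robot (top px ~333,275), with the crank at right (371-413,212) and the pawl at left (~277,180). I'll zoom in.

```bash
python3 - <<'E'
import cv2
im=cv2.imread("pics/top0.png")[130:320,230:440]
cv2.imwrite("pics/topz.png",cv2.resize(im,None,fx=3,fy=3,interpolation=cv2.INTER_CUBIC))
im=cv2.imread("pics/scene0.png")[200:330,240:400]
cv2.imwrite("pics/scz.png",cv2.resize(im,None,fx=4.5,fy=4.5,interpolation=cv2.INTER_CUBIC))
E
```

```text
(no output)
```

View pics/topz.png

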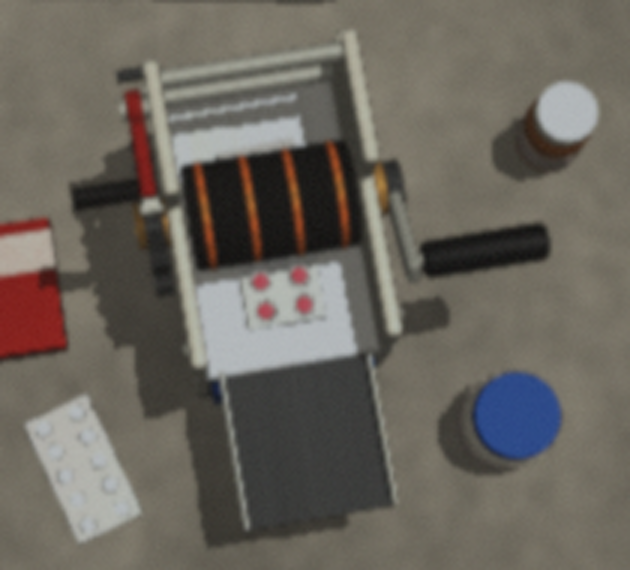

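View pics/scz.png

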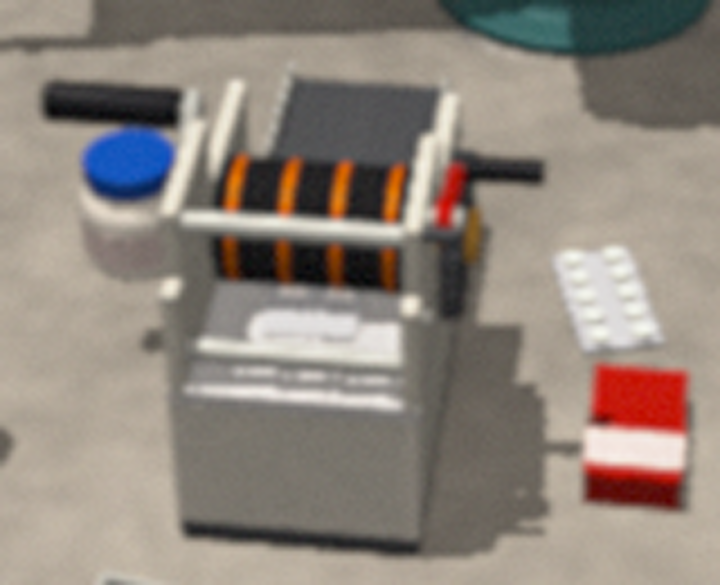

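The top crop shows pin outer end (75,196), handle ends (547,240)/(425,257) and drum end-mids (196,218)/(351,193). The scene crop shows handle ends (48,102)/(180,105), pin end (541,170) and rear base corners (185,533)/(418,547). Next I'll fit the pose.

```bash
cat > h.py <<'E'
import numpy as np
from plant import robot
from scipy.spatial.transform import Rotation as R
C={n:robot.camera_info(n) for n in("scene","top")}
def proj(n,p):
    c=C[n];q=c["camera_from_world"]@np.append(p,1);return np.array([c["fx"]*q[0]/q[2]+c["cx"],c["fy"]*q[1]/q[2]+c["cy"]])
def W(m,p):
    c,s=np.cos(m[2]),np.sin(m[2]);return np.array([m[0]+c*p[0]-s*p[1],m[1]+s*p[0]+c*p[1],p[2]])
def handle(phi,y=-.135): a=.1+phi;return np.array([-.065*np.cos(a),y,.15+.065*np.sin(a)])
def pin(p,y=.104): c,s=np.cos(p),np.sin(p);return np.array([.062-.05*c-.004*s,y,.206+.05*s-.004*c])
def rt(R0,t): pass
E
python3 - <<'E'
from h import *
from scipy.optimize import least_squares
T=lambda u,v:np.array([230+u/3,130+v/3]); S=lambda u,v:np.array([240+u/4.5,200+v/4.5])
def pts(x):
    ph,pw=x[3:5]
    return [("top",T(75,196),pin(pw,.123)),("top",T(547,240),handle(ph,-.166)),("top",T(425,257),handle(ph,-.086)),
    ("top",T(196,218),(0,.054,.15)),("top",T(351,193),(0,-.054,.15)),
    ("scene",S(48,102),handle(ph,-.166)),("scene",S(180,105),handle(ph,-.086)),("scene",S(541,170),pin(pw,.123)),
    ("scene",S(185,533),(.1,-.067,0)),("scene",S(418,547),(.1,.067,0))]
f=lambda x:np.concatenate([proj(n,W(x,p))-o for n,o,p in pts(x)])
r=least_squares(f,[.55,0,0.1,.3,.05],loss="soft_l1");x=r.x
print(x.round(4));print(f(x).reshape(-1,2).round(1))
np.save("m.npy",x)
print("axis",W(x,(0,0,.15)),"grip",W(x,handle(x[3])),"pin",W(x,pin(x[4])),"pivot",W(x,(.062,.104,.206)))
# bystanders near
def ray(n,px,z):
    c=C[n];M=c["camera_from_world"];d=M[:3,:3].T@np.array([(px[0]-c["cx"])/c["fx"],(px[1]-c["cy"])/c["fy"],1]);o=-M[:3,:3].T@M[:3,3];return o+d*(z-o[2])/d[2]
for nm,p,z in(("jar",T(567,113),.085),("tub",T(518,415),.075),("redc",T(30,290),.024),("spare",T(83,468),.008)):
    w=ray("top",p,z);d=w[:2]-x[:2];c,s=np.cos(x[2]),np.sin(x[2]);print(nm,w.round(3),"machine",(c*d[0]+s*d[1]).round(3),(-s*d[0]+c*d[1]).round(3))
E
```

```text
[ 0.5313 -0.0147  0.1873  0.4038  0.0436]
[[-1.1  1.5]
 [-0.1 -0.2]
 [-1.   1.1]
 [-2.7  0.4]
 [ 0.3 -0.3]
 [-2.1 -1. ]
 [-0.7  0.3]
 [-0.4 -0.2]
 [-2.2  0.8]
 [-0.8  2.3]]
axis [ 0.53131096 -0.01469121  0.15      ] grip [ 0.50052168 -0.15793039  0.18137766] pin [0.52360937 0.08970063 0.20418513] pivot [0.57285944 0.09903532 0.206     ]
jar [ 0.616 -0.222  0.085] machine 0.044 -0.219
tub [ 0.405 -0.188  0.075] machine -0.156 -0.147
redc [0.494 0.153 0.024] machine -0.006 0.172
spare [0.368 0.113 0.008] machine -0.136 0.156
```

```bash
cat >> h.py <<'E'
def st(): # state in machine frame
    m=np.load("m.npy");o=robot.get_obs();c,s=np.cos(m[2]),np.sin(m[2]);Q=np.array([[c,s,0],[-s,c,0],[0,0,1]])
    t=o["tcp_pos"]-np.array([m[0],m[1],0]);return Q@t,Q@o["contact_force"],o
def rel(tm,yaw): # tcp target in machine frame -> shift cm, rotvec deg in tool frame
    m=np.load("m.npy");o=robot.get_obs();R0=R.from_euler("xyz",o["tcp_rot"],degrees=True)
    R1=R.from_euler("xyz",[180,0,yaw],degrees=True);w=W(m,tm)
    return (R0.inv().apply(w-o["tcp_pos"])*100).round(2),np.degrees((R0.inv()*R1).as_rotvec()).round(2)
E
python3 - <<'E'
from h import *
m=np.load("m.npy");y=90+np.degrees(m[2]);print(y)
print(rel((.012,.112,.32),y)); p=pin(m[4]); print(p)
E
```

```text
100.73233932038228
(array([ 51.97, -56.43,  -8.87]), array([ -0.1 ,  -0.08, -78.17]))
[0.0118731  0.104      0.20418513]
```

Request:
{"name": "apply_moves", "arguments": {"plan": "0.6 0 0 -6 0 0 0;0.6 52 -56.4 -8.9 0 0 -78.2;0.6 52 -56.4 -8.9 0 0 -78.2;0.6 52 -56.4 -8.9 0 0 -78.2;0.6 52 -56.4 -8.9 0 0 -78.2;0.6 52 -56.4 -8.9 0 0 -78.2;0.6 52 -56.4 -8.9 0 0 -78.2;0.6 52 -56.4 -8.9 0 0 -78.2;0.6 52 -56.4 -8.9 0 0 -78.2;0.6 52 -56.4 -8.9 0 0 -78.2;0.6 52 -56.4 -8.9 0 0 -78.2;0.6 52 -56.4 -8.9 0 0 -78.2;0.6 52 -56.4 -8.9 0 0 -78.2;0.6 52 -56.4 -8.9 0 0 -78.2;0.6 52 -56.4 -8.9 0 0 -78.2;0.6 52 -56.4 -8.9 0 0 -78.2"}}

```text
time: 2.1
tcp_pos: [0.5223, 0.0957, 0.3199]
tcp_rot: [-179.9, 0.0, 100.7]
contact_force: [0.1, 0.3, 0.4]
width: 0.0513
grip_force: 0.0
```

```bash
python3 - <<'E'
from h import *
import cv2
a=robot.snapshot("top")[110:270,220:420];b=robot.snapshot("scene")[150:310,240:440]
cv2.imwrite("pics/c1.png",np.vstack([cv2.resize(i,(375,300),interpolation=cv2.INTER_CUBIC) for i in(a,b)]))
t,f,o=st();print(t,f,o["time"],o["tcp_rot"],o["width"])
E
```

```text
[0.01177431 0.1098149  0.32023689] [ 0.68276456 -0.28474381 -0.84397922] 2.2 [-1.79984245e+02  2.67314227e-02  1.00640628e+02] 0.05140512058419438
```

View pics/c1.png

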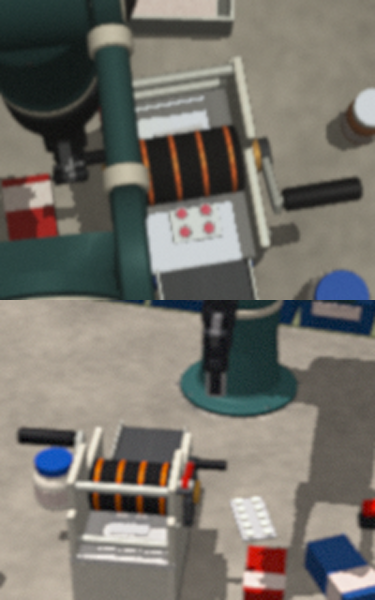

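The gripper hangs above the outer half of the pin (scene crop: fingertip 215,390; pin 197-226,463). I'll go down and close.

Request:
{"name": "apply_moves", "arguments": {"plan": "0.6 0 0 6 0 0 0;0.6 0 0 11 0 0 0;0.6 0 0 13 0 0 0;0.6 0 0 13.1 0 0 0;0 0 0 13.1 0 0 0;0 0 0 13.1 0 0 0;0 0 0 13.1 0 0 0;0 0 0 13.1 0 0 0", "grip_force": 20}}

```text
time: 3.2
tcp_pos: [0.5231, 0.0967, 0.1912]
tcp_rot: [179.9, 0.0, 100.8]
contact_force: [-3.5, -1.8, 6.5]
width: 0.0128
grip_force: 21.0
```

```bash
python3 - <<'E'
from h import *
t,f,o=st();print(t,f,o["time"],o["width"],o["grip_force"])
m=np.load("m.npy");p0=pin(0.05)
for a in np.linspace(.05,2.36,12): d=pin(a)-p0; print(a.round(2),(d*100).round(2))
E
```

```text
[0.01268534 0.11097243 0.19118082] [-3.73339709 -1.10415234  6.48208824] 3.2 0.012844322480796854 20.985455811023712
0.05 [0. 0. 0.]
0.26 [0.08 0.   1.05]
0.47 [0.37 0.   2.06]
0.68 [0.87 0.   2.98]
0.89 [1.56 0.   3.78]
1.1 [2.39 0.   4.42]
1.31 [3.34 0.   4.88]
1.52 [4.36 0.   5.12]
1.73 [5.41 0.   5.15]
1.94 [6.45 0.   4.96]
2.15 [7.42 0.   4.55]
2.36 [8.28 0.   3.96]
```

Request:
{"name": "apply_moves", "arguments": {"plan": "0 0 0.08 -1.05 0 0 0;0 0 0.37 -2.06 0 0 0;0 0 0.87 -2.98 0 0 0;0 0 1.56 -3.78 0 0 0;0 0 2.39 -4.42 0 0 0;0 0 2.39 -4.42 0 0 0"}}

```text
time: 3.95
tcp_pos: [0.5414, 0.1005, 0.2373]
tcp_rot: [-179.4, 0.0, 100.8]
contact_force: [-24.0, -6.3, 22.8]
width: 0.0131
grip_force: 21.2
```

```bash
python3 - <<'E'
from h import *
t,f,o=st();print(t,f,o["time"],o["width"],o["grip_force"])
E
```

```text
[0.03135824 0.11125489 0.23727012] [-24.75287809  -1.76719659  22.84100895] 3.95 0.013117083199397995 21.17653414607048
```

Request:
{"name": "apply_moves", "arguments": {"plan": "0 0 0.2 -0.6 0 0 0;0 0 0.82 -0.99 0 0 0;0 0 1.78 -1.26 0 0 0;0 0 2.78 -1.33 0 0 0;0 0 2.78 -1.33 0 0 0"}}

```text
time: 4.58
tcp_pos: [0.5755, 0.1072, 0.249]
tcp_rot: [179.8, -0.0, 100.8]
contact_force: [-0.9, -0.4, 5.5]
width: 0.0128
grip_force: 20.2
```

```bash
python3 - <<'E'
from h import *
t,f,o=st();print(t,f,o["time"],o["width"],o["grip_force"])
E
```

```text
[0.06608105 0.11152317 0.24900045] [-0.98977102 -0.21962889  5.53200458] 4.575 0.012821057894525444 20.20877033472061
```

Request:
{"name": "apply_moves", "arguments": {"plan": "0 0 0.99 -0.07 0 0 0;0 0 1.93 0.25 0 0 0;0 0 2.59 0.62 0 0 0;0 0 2.59 0.62 0 0 0;0.7 0 2.59 0.62 0 0 0;0.7 0 2.59 0.62 0 0 0;0.7 0 2.59 0.62 0 0 0;0.7 0 2.59 -4 0 0 0;0.7 0 2.59 -9 0 0 0;0.7 0 2.59 -9 0 0 0"}}

```text
time: 5.82
tcp_pos: [0.6016, 0.1119, 0.3432]
tcp_rot: [179.4, 0.0, 100.8]
contact_force: [0.5, -0.1, -0.4]
width: 0.0599
grip_force: 0.0
```

```bash
python3 - <<'E'
from h import *
t,f,o=st();print(t,f,o["time"],o["width"],o["grip_force"])
m=np.load("m.npy");print("hg",handle(m[3]))
print(rel((handle(m[3])[0],-.135,.32),100.7))
E
```

```text
[0.09262242 0.11125937 0.34318437] [ 0.42790111 -0.16434028 -0.36529339] 5.825 0.0599217001586824 0.0
hg [-0.05692488 -0.135       0.18137766]
(array([-24.62, -14.99,   2.17]), array([0.62, 0.03, 0.06]))
```

Request:
{"name": "apply_moves", "arguments": {"plan": "0.7 -24.6 -15 2.2 0 0 0;0.7 -24.6 -15 2.2 0 0 0;0.7 -24.6 -15 2.2 0 0 0;0.7 -24.6 -15 2.2 0 0 0;0.7 -24.6 -15 2.2 0 0 0;0.7 -24.6 -15 2.2 0 0 0;0.7 -24.6 -15 2.2 0 0 0"}}

```text
time: 6.7
tcp_pos: [0.4974, -0.1577, 0.3141]
tcp_rot: [-180.0, -0.1, 100.7]
contact_force: [-0.0, 0.0, 0.2]
width: 0.0597
grip_force: 0.0
```

```bash
python3 - <<'E'
from h import *
import cv2
a=robot.snapshot("top")[110:270,220:420];b=robot.snapshot("scene")[170:310,240:415]
cv2.imwrite("pics/c2.png",np.vstack([cv2.resize(i,(375,300),interpolation=cv2.INTER_CUBIC) for i in(a,b)]))
t,f,o=st();print(t,f,o["time"],o["tcp_rot"],o["width"])
for e in(.6,1.9,2.36): print(e,proj("scene",W(np.load("m.npy"),pin(e,.123))))
E
```

```text
[-0.05934529 -0.13372028  0.31451931] [-0.16566659 -0.0836502  -0.07051868] 6.8 [-1.79997575e+02 -3.27592174e-02  1.00838235e+02] 0.05960078393211489
0.6 [359.97103086 229.94551938]
1.9 [358.41513348 235.64792962]
2.36 [357.57261444 244.95181564]
```

View pics/c2.png

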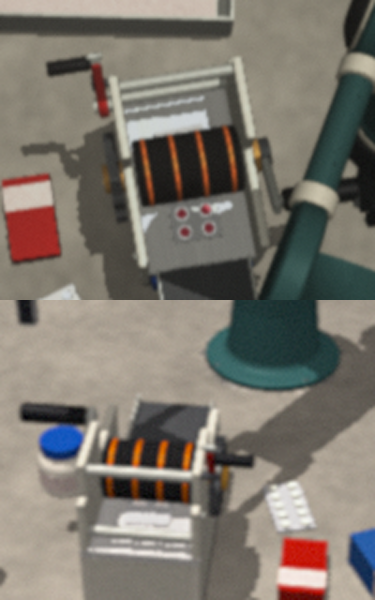

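The pawl is on its stop (scene px ~358,245, matching 2.36 rad). The card still lies before the drum. I'll grip the handle next.

Request:
{"name": "apply_moves", "arguments": {"plan": "0.7 0 0.2 6 0 0 0;0.7 0 0.2 12 0 0 0;0.7 0 0.2 15 0 0 0;0.7 0 0.2 15 0 0 0;0 0 0.2 15 0 0 0;0 0 0.2 15 0 0 0;0 0 0.2 15 0 0 0;0 0 0.2 15 0 0 0", "grip_force": 30}}

```text
time: 7.8
tcp_pos: [0.5004, -0.1583, 0.1665]
tcp_rot: [179.9, 0.1, 100.8]
contact_force: [-2.3, 0.3, 4.3]
width: 0.0228
grip_force: 29.5
```

```bash
python3 - <<'E'
from h import *
t,f,o=st();print(t,f,o["time"],o["width"],o["grip_force"],np.load("m.npy"))
p0=handle(.4)
for a in np.arange(.4,2.2,.1): print(a.round(2),((handle(a)-p0)*100).round(2))
E
```

```text
[-0.05712179 -0.13533516  0.16651815] [-2.17343643  0.7134493   4.34140263] 7.8 0.022796118401390973 29.492692351341248 [ 0.53131096 -0.01469121  0.18731466  0.40377301  0.0436402 ]
0.4 [0. 0. 0.]
0.5 [0.34 0.   0.55]
0.6 [0.73 0.   1.07]
0.7 [1.18 0.   1.55]
0.8 [1.66 0.   1.98]
0.9 [2.19 0.   2.35]
1.0 [2.76 0.   2.68]
1.1 [3.35 0.   2.94]
1.2 [3.97 0.   3.15]
1.3 [4.6  0.   3.29]
1.4 [5.24 0.   3.37]
1.5 [5.89 0.   3.38]
1.6 [6.54 0.   3.33]
1.7 [7.18 0.   3.21]
1.8 [7.81 0.   3.03]
1.9 [8.41 0.   2.79]
2.0 [8.99 0.   2.49]
2.1 [9.53 0.   2.14]
```

Request:
{"name": "apply_moves", "arguments": {"plan": "0 0 0.34 -0.55 0 0 0;0 0 0.73 -1.07 0 0 0;0 0 1.18 -1.55 0 0 0;0 0 1.66 -1.98 0 0 0;0 0 2.19 -2.35 0 0 0;0 0 2.76 -2.68 0 0 0;0 0 2.76 -2.68 0 0 0;0 0 2.76 -2.68 0 0 0"}}

```text
time: 8.8
tcp_pos: [0.5254, -0.1536, 0.1926]
tcp_rot: [-179.8, 0.1, 100.8]
contact_force: [-8.1, -3.4, 7.6]
width: 0.0229
grip_force: 30.8
```

```bash
python3 - <<'E'
from h import *
t,f,o=st();print(t,f,o["time"],o["width"],o["grip_force"])
E
```

```text
[-0.03162464 -0.13535053  0.19258296] [-8.56017222 -1.88069753  7.58420949] 8.8 0.022885628868941903 30.792519450187683
```

Request:
{"name": "apply_moves", "arguments": {"plan": "0 0 0.52 -0.36 0 0 0;0 0 1.15 -0.57 0 0 0;0 0 1.8 -0.71 0 0 0;0 0 2.45 -0.79 0 0 0;0 0 3.1 -0.8 0 0 0;0 0 3.8 -0.75 0 0 0;0 0 4.45 -0.63 0 0 0;0 0 5.05 -0.45 0 0 0;0 0 5.4 -0.33 0 0 0;0 0 5.4 -0.33 0 0 0;0 0 5.4 -0.33 0 0 0"}}

```text
time: 10.18
tcp_pos: [0.5812, -0.1431, 0.1962]
tcp_rot: [179.8, 0.1, 100.8]
contact_force: [2.2, -2.1, 6.0]
width: 0.0229
grip_force: 30.5
```

```bash
python3 - <<'E'
from h import *
t,f,o=st();print(t,f,o["time"],o["width"],o["grip_force"])
d=t-np.array([-.0571,0,.1665]);d[1]=0;D=np.linalg.norm(d);print(d,2*np.arcsin(D/.13)+.4)
E
```

```text
[ 0.02507066 -0.13545847  0.19617219] [ 1.73170238 -2.43027952  5.98738177] 10.175 0.022881102054811624 30.52383005619049
[0.08217066 0.         0.02967219] 1.8738939382947515
```

Request:
{"name": "apply_moves", "arguments": {"plan": "0.7 0 0 0 0 0 0;0.7 0 0 0 0 0 0;0.7 0 0 0 0 0 0;0.7 0 0 -6 0 0 0;0.7 0 0 -12 0 0 0;0.7 0 0 -15 0 0 0;0.7 0 0 -15 0 0 0"}}

```text
time: 11.05
tcp_pos: [0.5812, -0.1428, 0.3487]
tcp_rot: [179.7, 0.2, 100.8]
contact_force: [-0.2, 0.7, -0.1]
width: 0.0602
grip_force: 0.0
```

```bash
python3 - <<'E'
from h import *
t,f,o=st();print(t,f,o["time"],o["width"],o["grip_force"])
print(rel((.0955,.111,.34),100.7))
E
```

```text
[ 0.02516845 -0.13518003  0.3486515 ] [-0.02060671  0.73412204 -0.08189586] 11.05 0.06018504193461953 0.0
(array([24.62,  7.04,  0.84]), array([0.34, 0.16, 0.07]))
```

Request:
{"name": "apply_moves", "arguments": {"plan": "0.7 24.6 7 0.8 0 0 0;0.7 24.6 7 0.8 0 0 0;0.7 24.6 7 0.8 0 0 0;0.7 24.6 7 0.8 0 0 0;0.7 24.6 7 0.8 0 0 0;0.7 24.6 7 0.8 0 0 0;0.7 24.6 7 5 0 0 0;0.7 24.6 7 10 0 0 0;0.7 24.6 7 11.2 0 0 0;0.7 24.6 7 11.2 0 0 0;0 24.6 7 11.2 0 0 0;0 24.6 7 11.2 0 0 0;0 24.6 7 11.2 0 0 0;0 24.6 7 11.2 0 0 0", "grip_force": 20}}

```text
time: 12.8
tcp_pos: [0.6039, 0.1124, 0.2348]
tcp_rot: [179.8, 0.0, 100.8]
contact_force: [2.3, -1.1, 4.5]
width: 0.0131
grip_force: 21.4
```

```bash
python3 - <<'E'
from h import *
t,f,o=st();print(t,f,o["time"],o["width"],o["grip_force"])
E
```

```text
[0.09502298 0.11133706 0.23480917] [ 2.10890982 -1.47762632  4.4718634 ] 12.8 0.013060662316430929 21.40491485595703
```

Request:
{"name": "apply_moves", "arguments": {"plan": "0 0 -1.17 -0.75 0 0 0;0 0 -2.36 -1.15 0 0 0;0 0 -3.61 -1.25 0 0 0;0 0 -4.83 -1 0 0 0;0 0 -5.96 -0.45 0 0 0;0 0 -5.96 -0.45 0 0 0"}}

```text
time: 13.55
tcp_pos: [0.5414, 0.1007, 0.2357]
tcp_rot: [-179.7, -0.0, 100.8]
contact_force: [-0.9, 0.3, 2.6]
width: 0.013
grip_force: 21.2
```

```bash
python3 - <<'E'
from h import *
t,f,o=st();print(t,f,o["time"],o["width"],o["grip_force"])
E
```

```text
[0.03137986 0.11154006 0.23569658] [-0.8320242   0.4263395   2.58081049] 13.55 0.013022886221714644 21.246903240680695
```

Request:
{"name": "apply_moves", "arguments": {"plan": "0 0 -0.95 0.8 0 0 0;0 0 -1.68 1.8 0 0 0;0 0 -2.07 2.7 0 0 0;0 0 -2.2 3.2 0 0 0;0 0 -2.2 3.2 0 0 0;0.6 0 -2.2 3.2 0 0 0;0.6 0 -2.2 3.2 0 0 0;0.6 0 -2.2 3.2 0 0 0;0.6 0 -2.2 -3 0 0 0;0.6 0 -2.2 -9 0 0 0;0.6 0 -2.2 -11 0 0 0"}}

```text
time: 14.92
tcp_pos: [0.5239, 0.0971, 0.3524]
tcp_rot: [179.6, 0.0, 100.8]
contact_force: [0.2, 0.1, -0.2]
width: 0.0514
grip_force: 0.0
```

```bash
python3 - <<'E'
from h import *
t,f,o=st();print(t,f,o["time"],o["width"],o["grip_force"])
print(rel((.025,-.135,.345),100.7))
E
```

```text
[0.0135393  0.11122338 0.35236122] [ 0.19579964  0.02984581 -0.1944416 ] 14.925 0.05135119251238824 0.0
(array([-24.62,   1.13,   0.75]), array([0.4 , 0.02, 0.06]))
```

Request:
{"name": "apply_moves", "arguments": {"plan": "0.7 -24.6 1.1 0.8 0 0 0;0.7 -24.6 1.1 0.8 0 0 0;0.7 -24.6 1.1 0.8 0 0 0;0.7 -24.6 1.1 0.8 0 0 0;0.7 -24.6 1.1 0.8 0 0 0;0.7 -24.6 1.1 0.8 0 0 0"}}

```text
time: 15.68
tcp_pos: [0.5785, -0.1424, 0.3382]
tcp_rot: [-179.9, -0.1, 100.7]
contact_force: [-0.9, 0.7, -0.3]
width: 0.0602
grip_force: 0.0
```

```bash
python3 - <<'E'
from h import *
import cv2
a=robot.snapshot("top")[110:270,220:420];b=robot.snapshot("scene")[170:310,240:415]
cv2.imwrite("pics/c3.png",np.vstack([cv2.resize(i,(375,300),interpolation=cv2.INTER_CUBIC) for i in(a,b)]))
t,f,o=st();print(t,f,o["time"],o["tcp_rot"],o["width"])
E
```

```text
[ 0.0230321  -0.13331584  0.33895995] [-0.37669352  0.72180478 -0.65306371] 15.775 [-1.79956900e+02 -5.17931176e-02  1.00833256e+02] 0.059936712868289964
```

View pics/c3.png

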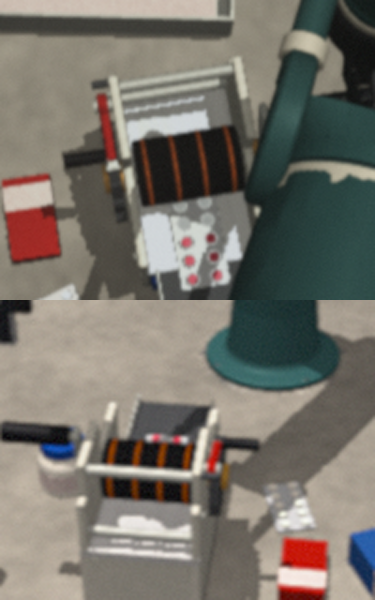

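The pawl is back on the wheel (pin at top crop 85,158) and the card has moved out along the chute. I'll grip the handle again.

Request:
{"name": "apply_moves", "arguments": {"plan": "0.7 -0.2 0.2 6 0 0 0;0.7 -0.2 0.2 12 0 0 0;0.7 -0.2 0.2 14.3 0 0 0;0.7 -0.2 0.2 14.3 0 0 0;0 -0.2 0.2 14.3 0 0 0;0 -0.2 0.2 14.3 0 0 0;0 -0.2 0.2 14.3 0 0 0;0 -0.2 0.2 14.3 0 0 0;0 -0.2 0.2 14.3 0 0 0", "grip_force": 30}}

```text
time: 16.9
tcp_pos: [0.5827, -0.1443, 0.1989]
tcp_rot: [179.8, 0.1, 100.7]
contact_force: [-1.6, 1.2, 6.4]
width: 0.0225
grip_force: 29.5
```

```bash
cat >> h.py <<'E'
def ft():
    t,f,o=st();z=t[2]-.0151-.0  # handle z = tcp z + .0148
    a=np.pi-np.arctan2(t[2]+.0148-.15,t[0]);tan=np.array([np.sin(a),np.cos(a)]);rad=np.array([-np.cos(a),np.sin(a)])
    F=-f[[0,2]];print("t",o["time"],"pos",t.round(4),"phi",round(a-.1,3),"r",round(float(np.hypot(t[0],t[2]+.0148-.15)),4),"Ftan",round(F@tan,1),"Frad",round(F@rad,1),"Fy",round(-f[1],1),"w",round(o["width"],4),"tan",tan.round(2))
E
python3 -c "
from h import *
for i in range(2): ft()"
```

```text
t 16.9 pos [ 0.0263 -0.1369  0.1989] phi 1.863 r 0.0689 Ftan 3.8 Frad -5.4 Fy -1.5 w 0.0225 tan [ 0.92 -0.38]
t 16.9 pos [ 0.0263 -0.1369  0.1989] phi 1.863 r 0.0689 Ftan 3.8 Frad -5.4 Fy -1.5 w 0.0225 tan [ 0.92 -0.38]
```

Request:
{"name": "apply_moves", "arguments": {"plan": "0 0 0.2 0.03 0 0 0;0 0 0.35 0.08 0 0 0;0 0 0.5 0.14 0 0 0;0 0 0.5 0.14 0 0 0;0 0 0.5 0.14 0 0 0"}}

```text
time: 17.52
tcp_pos: [0.5873, -0.1434, 0.1966]
tcp_rot: [179.9, 0.0, 100.7]
contact_force: [-0.8, 0.4, 5.0]
width: 0.023
grip_force: 29.4
```

```bash
sed -i 's/\.0148/.0115/g' h.py; python3 -c "
from h import *
ft()"
```

```text
t 17.525 pos [ 0.031  -0.1369  0.1966] phi 1.961 r 0.0658 Ftan 3.0 Frad -4.1 Fy -0.6 w 0.023 tan [ 0.88 -0.47]
```

Request:
{"name": "apply_moves", "arguments": {"plan": "0 0 0.09 0.04 0 0 0;0 0 0.17 0.09 0 0 0;0 0 0.17 0.09 0 0 0;0 0 0.17 0.09 0 0 0"}}

```text
time: 18.02
tcp_pos: [0.589, -0.1431, 0.1956]
tcp_rot: [179.9, 0.0, 100.8]
contact_force: [-0.7, 0.6, 5.3]
width: 0.0231
grip_force: 29.4
```

```bash
python3 -c "
from h import *
ft()"
```

```text
t 18.025 pos [ 0.0327 -0.1369  0.1956] phi 1.991 r 0.0659 Ftan 3.1 Frad -4.3 Fy -0.8 w 0.0231 tan [ 0.87 -0.5 ]
```

Request:
{"name": "apply_moves", "arguments": {"plan": "0 0 0.06 0.04 0 0 0;0 0 0.12 0.07 0 0 0;0 0 0.12 0.07 0 0 0;0 0 0.12 0.07 0 0 0"}}

```text
time: 18.52
tcp_pos: [0.5901, -0.1429, 0.195]
tcp_rot: [179.9, 0.0, 100.7]
contact_force: [-0.9, 1.4, 4.6]
width: 0.0226
grip_force: 29.4
```

```bash
python3 -c "
from h import *
ft()"
```

```text
t 18.525 pos [ 0.0339 -0.1369  0.195 ] phi 2.012 r 0.0659 Ftan 2.9 Frad -3.6 Fy -1.6 w 0.0226 tan [ 0.86 -0.52]
```

Request:
{"name": "apply_moves", "arguments": {"plan": "0 0 0.06 0.04 0 0 0;0 0 0.13 0.08 0 0 0;0 0 0.13 0.08 0 0 0;0 0 0.13 0.08 0 0 0"}}

```text
time: 19.02
tcp_pos: [0.5914, -0.1427, 0.1941]
tcp_rot: [179.9, 0.0, 100.7]
contact_force: [-0.5, 1.8, 5.2]
width: 0.0228
grip_force: 29.4
```

```bash
python3 -c "
from h import *
ft()"
```

```text
t 19.025 pos [ 0.0353 -0.1369  0.1941] phi 2.036 r 0.0659 Ftan 2.9 Frad -4.3 Fy -1.9 w 0.0228 tan [ 0.84 -0.54]
```

Edit , replacing
```

```
with
```

```

Request:
{"name": "apply_moves", "arguments": {"plan": "0 0 0.06 0.04 0 0 0;0 0 0.12 0.08 0 0 0;0 0 0.12 0.08 0 0 0;0 0 0.12 0.08 0 0 0"}}

```text
time: 19.52
tcp_pos: [0.5927, -0.1424, 0.1933]
tcp_rot: [179.9, 0.0, 100.8]
contact_force: [-0.4, 1.4, 4.5]
width: 0.0228
grip_force: 29.4
```

```bash
python3 -c "
from h import *
ft()"
```

```text
t 19.525 pos [ 0.0365 -0.1369  0.1933] phi 2.058 r 0.0658 Ftan 2.6 Frad -3.7 Fy -1.4 w 0.0228 tan [ 0.83 -0.55]
```

Request:
{"name": "apply_moves", "arguments": {"plan": "0 0 0.06 0.04 0 0 0;0 0 0.12 0.08 0 0 0;0 0 0.12 0.08 0 0 0;0 0 0.12 0.08 0 0 0"}}

```text
time: 20.02
tcp_pos: [0.5938, -0.1422, 0.1925]
tcp_rot: [179.9, 0.0, 100.7]
contact_force: [-0.0, 1.5, 6.0]
width: 0.0227
grip_force: 29.4
```

```bash
python3 -c "
from h import *
ft()"
```

```text
t 20.025 pos [ 0.0377 -0.1369  0.1925] phi 2.08 r 0.0659 Ftan 3.2 Frad -5.0 Fy -1.5 w 0.0227 tan [ 0.82 -0.57]
```

Request:
{"name": "apply_moves", "arguments": {"plan": "0 0 0.06 0.04 0 0 0;0 0 0.12 0.08 0 0 0;0 0 0.12 0.08 0 0 0;0 0 0.12 0.08 0 0 0"}}

```text
time: 20.52
tcp_pos: [0.5947, -0.142, 0.192]
tcp_rot: [179.9, 0.0, 100.8]
contact_force: [-1.7, 1.2, 6.5]
width: 0.023
grip_force: 29.7
```

```bash
python3 -c "
from h import *
ft()"
```

```text
t 20.525 pos [ 0.0385 -0.1369  0.192 ] phi 2.095 r 0.0659 Ftan 5.0 Frad -4.4 Fy -1.5 w 0.023 tan [ 0.81 -0.58]
```

Request:
{"name": "apply_moves", "arguments": {"plan": "0 0 0.06 0.04 0 0 0;0 0 0.06 0.04 0 0 0;0 0 0.06 0.04 0 0 0"}}

```text
time: 20.9
tcp_pos: [0.5949, -0.142, 0.1917]
tcp_rot: [179.9, 0.0, 100.8]
contact_force: [-3.9, 1.2, 7.9]
width: 0.0231
grip_force: 29.8
```

```bash
python3 -c "
from h import *
ft()"
```

```text
t 20.9 pos [ 0.0388 -0.1369  0.1917] phi 2.1 r 0.0658 Ftan 7.6 Frad -4.3 Fy -1.9 w 0.0231 tan [ 0.81 -0.59]
```

Request:
{"name": "apply_moves", "arguments": {"plan": "0 0 0.04 0.03 0 0 0;0 0 0.08 0.06 0 0 0;0 0 0.08 0.06 0 0 0;0 0 0.08 0.06 0 0 0"}}

```text
time: 21.4
tcp_pos: [0.5952, -0.1419, 0.1915]
tcp_rot: [180.0, 0.0, 100.8]
contact_force: [-5.0, 1.5, 11.3]
width: 0.0227
grip_force: 30.0
```

```bash
python3 -c "
from h import *
ft()"
```

```text
t 21.4 pos [ 0.0391 -0.1369  0.1915] phi 2.106 r 0.0658 Ftan 10.4 Frad -6.3 Fy -2.5 w 0.0227 tan [ 0.8  -0.59]
```

Request:
{"name": "apply_moves", "arguments": {"plan": "0 0 0.05 0 0 0 0;0 0 0.1 0.01 0 0 0;0 0 0.1 0.01 0 0 0;0 0 0.1 0.01 0 0 0"}}

```text
time: 21.9
tcp_pos: [0.5954, -0.1419, 0.1913]
tcp_rot: [-179.9, 0.0, 100.8]
contact_force: [-8.9, -0.8, 11.8]
width: 0.0229
grip_force: 30.1
```

```bash
python3 -c "
from h import *
ft()
robot.snapshot('top');ft();robot.snapshot('top');ft()"
```

```text
t 21.9 pos [ 0.0393 -0.1369  0.1913] phi 2.11 r 0.0658 Ftan 14.2 Frad -4.1 Fy -0.9 w 0.0229 tan [ 0.8 -0.6]
t 21.95 pos [ 0.0393 -0.1369  0.1913] phi 2.11 r 0.0659 Ftan 13.4 Frad -4.8 Fy -1.8 w 0.0228 tan [ 0.8 -0.6]
t 22.0 pos [ 0.0393 -0.1369  0.1913] phi 2.11 r 0.0658 Ftan 13.1 Frad -4.3 Fy -1.9 w 0.023 tan [ 0.8 -0.6]
```

The tooth is held at about 13.5 N. I'll let go and look.

Request:
{"name": "apply_moves", "arguments": {"plan": "0 0 0 0 0 0 0;0.7 0 0 0 0 0 0;0.7 0 0 0 0 0 0;0.7 0 0 0 0 0 0;0.7 0 0 0 0 0 0;0.7 0 0 -5 0 0 0;0.7 0 0 -11 0 0 0;0.7 0 0 -16 0 0 0;0.7 -10 -6 -18 0 0 0;0.7 -18 -12 -18 0 0 0;0.7 -18 -12 -18 0 0 0;0.7 -18 -12 -18 0 0 0"}}

```text
time: 23.5
tcp_pos: [0.5107, -0.3435, 0.3692]
tcp_rot: [-180.0, 0.0, 100.6]
contact_force: [1.3, 0.5, -0.4]
width: 0.06
grip_force: 0.0
```

```bash
python3 - <<'E'
from h import *
import cv2
a=robot.snapshot("top")[110:270,220:420];b=robot.snapshot("scene")[170:310,240:415]
cv2.imwrite("pics/c4.png",np.hstack([cv2.resize(i,(400,320),interpolation=cv2.INTER_CUBIC) for i in(a,b)]))
ft()
m=np.load("m.npy")
for p in(0,.13): print(proj("scene",W(m,pin(p,.123))),proj("top",W(m,pin(p,.123))))
print(proj("scene",W(m,handle(2.1,-.166))),proj("top",W(m,handle(2.1,-.166))))
E
```

```text
t 23.6 pos [-0.0816 -0.3195  0.369 ] phi 1.13 r 0.2445 Ftan 0.2 Frad -0.1 Fy -0.4 w 0.0601 tan [0.94 0.33]
[359.81115887 238.40224495] [254.03755171 196.9855537 ]
[359.8955814  236.14073496] [253.73072264 196.26186214]
[237.93793579 236.56940493] [404.44449556 158.45592185]
```

View pics/c4.png

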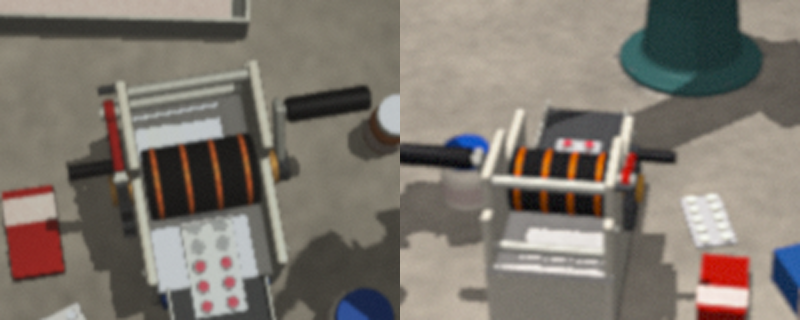

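The pin end is at scene px (360,238), matching pawl angle 0. The handle end is at top px (404,158), matching about 2.1 rad. The card is backed out and the bystanders are untouched.

```bash
python3 -c "
from plant import robot
print(robot.close_job())"
```

```text
the job is handed in; nothing more can be done
None
```

The job is handed in: the pawl was thrown back onto its stop, the card cranked out (drum at about 2.1 rad), the pawl dropped fully home, and a tooth held against it with a measured 13 to 14 N on the handle before letting go, at about 24 s with the nearby items unmoved.

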